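# Hang the specimen carrier level to drain

## Task

The loaded specimen carrier has come from the acid rinse in the grey tray and has to drain. Take the lifting hook out of the draining stand, lift the carrier out of the tray with it through the one hole of the row that makes the loaded carrier hang level, and hang hook and carrier back in the stand's fork, never touching the carrier itself with the gripper. Then slide the empty tray along the bench, without lifting it, until the whole carrier hangs over it, and leave everything else where it is.

Things in the scene. Friction and masses are not known exactly. Their poses are not given: they have to be found in the camera images.
- stand: draining stand, fixed. Origin on the bench below the hook's seat; +x points to its back, where a rod (its front 94 mm behind the origin, top z 256 mm) and a grey base plate (90 to 204 mm behind, 110 mm wide, 17 mm high) stand. Two level prongs reach forward from a head on the rod (head's front at x 87 mm, top z 242 mm); open in front, bench below the fork free
- fork_seat (a point): middle of the hook's cross pin when home, 250 mm above the bench; y along the pin, x to the stand's back. The prongs lie at y -38 and +38 mm of it, 10 mm wide, undersides at z 230 mm, ends 18 mm in front. Each has a V saddle (45 degree walls, tips at z 256 mm, 12 mm before and behind): the pin is lowered in from above, the wire hanging between the prongs
- hook: lifting hook, 90 g, starts in the fork. Origin in the middle of its cross pin (steel, 8 mm thick, along y, 108 mm long with its black end caps of 13 mm). The middle of the pin has a black grip block, 14 (x) by 26 (y) by 22 mm (z), centred on the origin: grasp it from above, fingers closing along x. A load hangs at hook_valley
- hook_valley (a point): lowest point of the hook's 5 mm wire (centre line), 90 mm below the pin's middle (hook axes). Here the wire bends forward: from the shank at x -14 mm (behind; straight from 50 to 79 mm below the pin) through this point to the tip at x +17 mm, 6 mm higher than this point. The mouth opens to +x
- carrier: specimen carrier, 150 g, balanced about its middle, loose in the tray. Origin at the centre of its underside. White block 48 (x) by 136 (y) by 22 mm (z), three bored seats at y -46, 0, +46 mm (floor z 6 mm). End posts hold an upright steel strip, 4 mm thick, in the plane x = 0, z 74 to 112 mm, with five holes through it along x (see carrier_holes). Its +x starts pointing roughly away from the robot
- carrier_holes (a point): middle of the middle hole, 87 mm above the carrier's underside; axes as the carrier. Holes at y -40, -20, 0, +20, +40 mm, each pear-shaped: 14 mm wide with straight sides from z 80 to 94 mm of the carrier, then narrowing to an apex at z 106 mm. Enter along +x or -x. When it hangs, the hook's wire centre lies at z 101 mm of the carrier
- carrier_left (a point): middle of the lower edge of the carrier's +y end (y = +68 mm)
- carrier_right (a point): middle of the lower edge of the carrier's -y end (y = -68 mm)
- steel_specimen: steel cylinder, about 190 g, 26 mm thick, 46 mm tall, loose in one of the carrier's three seats (which one varies); origin at the centre of its underside. It shifts the loaded carrier's centre of mass along the carrier's y by about 0.44 of its own y there, so by 20 mm when it is in an end seat
- blank_a: blue plastic cylinder of the same size, 22 g, in another seat
- blank_b: second blue plastic cylinder, 22 g, in the remaining seat
- drip_tray: grey tray, 180 g, 170 mm (x) by 260 mm (y), floor 2 mm and walls 3 mm thick, 35 mm high, origin at the centre of its underside; loose on the bench to the right of the stand (-y), the carrier standing in it; slides when pushed
- bottle_a: glass bottle with red cap, 182 mm tall, a bystander, loose
- petri_2: petri dish with beige contents, 90 mm across, 16 mm high, a bystander, loose
- frame_corner (a point): fixed: left front foot corner of the grey frame with the black drum, 330 mm high, an obstacle from here 0.47 m to the right (-y) and back (+x). The bench's front edge has a trim 4 mm high up to world x 0.432; the tray, kept square, passes between trim and frame with about 2 cm to spare each side. A thick black lead, up to 53 mm high, lies at x below 0.475, y below -0.26
- cabinet_corner (a point): fixed: right front corner of the white instrument cabinet, 330 mm high, an obstacle that runs from here to the left (+y) and back (+x)

How it is judged:
By the outcome, as a careful person would: the job done as asked, in the order asked, and still so for the second after the job is handed in, with the robot touching nothing.
It also fails if it takes over 72 s, if anything falls off the work surface, if the arm or the gripper's body presses on something with over 40 N, if the wrist force passes 120 N, or if a joint passes its speed limit or range.

## Robot

A 7-joint arm with a two-finger parallel gripper is mounted at the origin on a cart in front of the work surface, level with it; the furniture and walls round the work are solid. World frame = base frame: x ahead of the robot, y to its left, z up, the work surface at z = 0. Lengths are in m, angles in rad, forces in N, time in s.
With the tool pointing down it reaches from about 0.4 to 0.85 m from the base axis. Payload 10.4 kg.
Tool frame: the origin (TCP) lies at the very end of the fingers, on their centre line; the grasp point (between the pads) lies 19 mm behind it; x points along the fingers, y is the direction in which the jaws open and shut, and the axes are right-handed (so a half turn about x gives the same grasp; the last joint's range is limited). The gripper opens to 85 mm and grips with 20 to 120 N. Pads are 22 mm wide; open, the fingers measure 114 mm over their backs; the gripper's body (76 mm by 85 mm) begins 54 mm behind the grasp point. The pads swing forward as they close: fully open they stand 13 mm farther back than shut.
Start: joints at [1.145, 0.332, -0.065, 1.46, 0.022, 1.35, -0.088], TCP at [0.245, -0.575, 0.231] pointing down, gripper open.
Joint ranges: [-2.6, 2.6], [-0.5, 2.12], [-1.47, 1.34], [0.16, 2.42], [-1.27, 4.41], [0.06, 2.06], [-2.6, 2.6]. Speed limits (rad/s): [2.22, 2.22, 2.79, 2.79, 3.14, 3.14, 3.14].

## Interface

Orientations are given as a unit quaternion [x, y, z, w].
In Python, from workcell import monitor, camera, ticket, regions_of gives the robot as it stands.
- The arm moves only by the tool step_arm, never from a script. Its argument "increments" is a list of rows, each a list of 5 numbers: the finger opening in m, from 0 to 0.0854, then the shift along the world's x, y, z in m, then the turn about the world's z in rad. A call has 1 to 12 rows; each row shifts and turns the commanded pose from where the row before left it; what a row does not reach is not made up. A row lasts 1/12 s, in which the tool goes at most 41.7 mm and 7.16 degrees, less where a joint would pass 70% of its speed; a pose out of reach is approached as far as the arm can. A call with a gripper value outside its range is refused whole. The fingers move at their own pace and stop on an object; "force" is the grip in N (left out, the last holds). Time passes only in rows, so rows that do not move let the fingers close. It gives the time, the measured TCP pose, the force and the opening at its end, in the units of the state.
- monitor.get_obs(): the state, without advancing time (a new reading comes with each control period).
- camera(name): name is "scene" or "top"; returns a dict with "color" (420x560x3 uint8, red, green, blue), "range_z" (420x560 float32, m along the optical axis (not along the pixel's ray), 0 where there is no reading), "fx", "fy", "cx", "cy" (pixels), "k1" (the pictures are not rectified: a ray, as slopes to the right and down, at radius r is drawn at 1 + k1 r^2 times it, then the intrinsics apply), "cam_to_world" (4x4, takes a point from camera to world coordinates). Camera axes: x right, y up, looking along -z (the intrinsics and any distortion apply to the point x, -y, -z); pixel columns grow to the right and rows downward; lengths in m; the calibration is good to about 2 mm. A picture is of the moment at which its call begins.
- ticket.hand_in(): hands the job in, once; it reports no verdict.
Trained networks look in a picture, given as the dict that the camera call returned (one of the last four; its "shot" number tells which), for a name from the list of things; names that differ only in an ending like _2 or _b are one class to them, and where a whole thing is asked for, a point or a joint stands for the part that bears it (a point fixed in the world has none). Each returns a list of dicts, best first, with "p" (0 to 1); they miss things now and then, are a little off and sometimes report something else, mostly with a low value. They report only what shows in the picture. A call takes as long as a camera call.
- regions_of(picture, query): "region" (420x560 bool, what is visible of it) and "centre" ([row, column] in pixels, amid what is visible of it).
The state is a dict: "clock": time; "joint_pos": joint angles; "joint_velocities": joint speeds; "tau": joint torques, N m; "position": TCP position; "ee_rot": TCP orientation; "ft_force": force on the tool from outside, world axes, zero at the start; "torque": the same for the moment, N m; "grip_width": opening from 0.0 (shut) to 1.0 (fully open).
Only numpy, scipy, OpenCV 4.12 (cv2) and the standard library are available. Lean on these libraries where they do the work, as an engineer would, in place of code of your own. Each camera call takes 0.05 s, during which the arm holds its last target. There are 200 camera calls.

## Working session

There is one attempt and no reset: what is moved stays moved. The work goes in short steps, Python scripts to look and compute and a tool call to move; the robot and the scene stay as the last step left them, time stands still between calls to the robot, and variables do not carry over. Pictures are saved under pics/ and viewed, about 8 in all and at most 12, crops included, and the job is handed in when it is done.

Besides the shell and the picture viewer there is one more tool, called after "Request:" by a JSON object that holds its "api" and its "payload". step_arm: Moves the arm, as the interface text tells. Its arguments: {"type":"object","properties":{"increments":{"type":"array"},"force":{"type":"number"}},"required":["increments"]}

```bash
mkdir -p pics; ls; cat > h.py <<'E'
import numpy as np, cv2
from workcell import monitor, camera, ticket, regions_of
def cloud(p):
    H,W=p["range_z"].shape
    v,u=np.mgrid[0:H,0:W].astype(float)
    K=np.array([[p["fx"],0,p["cx"]],[0,p["fy"],p["cy"]],[0,0,1]])
    s=cv2.undistortPoints(np.stack([u,v],-1).reshape(-1,1,2),K,np.array([p["k1"],0,0,0.])).reshape(H,W,2)
    z=p["range_z"].astype(float)
    c=np.stack([s[...,0]*z,-s[...,1]*z,-z,np.ones_like(z)],-1)
    w=(c@np.array(p["cam_to_world"]).T)[...,:3]
    w[z==0]=np.nan
    return w
def proj(p,X):
    X=np.atleast_2d(X); M=np.linalg.inv(np.array(p["cam_to_world"]))
    c=(np.c_[X,np.ones(len(X))]@M.T)[:,:3]; s=np.c_[c[:,0],-c[:,1]]/-c[:,2:3]
    r2=(s**2).sum(1,keepdims=True); s=s*(1+p["k1"]*r2)
    return np.c_[p["fx"]*s[:,0]+p["cx"],p["fy"]*s[:,1]+p["cy"]]
def save(p,n,crop=None,k=1):
    im=p["color"][...,::-1]
    if crop: a,b,c,d=crop; im=im[a:b,c:d]
    cv2.imwrite(f"pics/{n}.png",cv2.resize(im,None,fx=k,fy=k,interpolation=cv2.INTER_CUBIC))
E
python3 - <<'E'
from h import *
np.set_printoptions(precision=3,suppress=True)
o=monitor.get_obs();print(o["clock"],o["position"],o["ee_rot"],o["grip_width"])
for n in("scene","top"):
    p=camera(n);save(p,n+"0",k=1.4);w=cloud(p);np.save(n,w)
    print(n,np.array(p["cam_to_world"])[:3,3],p["fx"],p["k1"])
    for q in["stand","hook","carrier","steel_specimen","blank_a","drip_tray","bottle_a","petri_2","fork_seat","hook_valley","carrier_holes","carrier_left","carrier_right","frame_corner","cabinet_corner"]:
        for r in regions_of(p,q)[:2]:
            m=r["region"];x=w[m];x=x[~np.isnan(x[:,0])]
            c=[int(round(t)) for t in r["centre"]]
            print(q,round(r["p"],2),c,w[c[0],c[1]],m.sum(),np.percentile(x,[3,50,97],axis=0).tolist() and np.percentile(x,[3,50,97],axis=0).round(3).tolist() if len(x) else None)
E
```

```text
pics
0.0 [ 0.245 -0.575  0.231] [-0.693 -0.142  0.693 -0.141] 0.9955387342691516
scene [-0.161  0.627  0.887] 415.93260156132675 -0.09551209772710849
stand 0.72 [243, 203] [0.735 0.146 0.02 ] 1798 [[0.561, 0.116, 0.01], [0.669, 0.173, 0.047], [0.766, 0.218, 0.251]]
hook 0.82 [216, 221] [0.562 0.178 0.243] 241 [[0.554, 0.073, 0.043], [0.565, 0.177, 0.251], [0.727, 0.229, 0.261]]
carrier 0.57 [240, 306] [ 0.508 -0.084  0.049] 525 [[0.474, -0.159, 0.01], [0.498, -0.071, 0.036], [0.54, -0.032, 0.114]]
blank_a 0.59 [230, 314] [ 0.524 -0.135  0.052] 82 [[0.518, -0.149, 0.025], [0.526, -0.134, 0.049], [0.541, -0.125, 0.057]]
blank_a 0.39 [246, 306] [ 0.508 -0.085  0.024] 36 [[0.485, -0.061, 0.029], [0.487, -0.054, 0.048], [0.496, -0.047, 0.056]]
drip_tray 0.62 [237, 321] [ 0.513 -0.159  0.017] 2621 [[0.444, -0.271, -0.0], [0.531, -0.149, 0.007], [0.614, -0.012, 0.036]]
bottle_a 0.95 [177, 377] [ 0.577 -0.525  0.064] 702 [[0.531, -0.543, 0.01], [0.562, -0.494, 0.063], [0.603, -0.471, 0.183]]
petri_2 0.7 [342, 157] [0.501 0.438 0.015] 946 [[0.473, 0.397, 0.006], [0.511, 0.437, 0.016], [0.556,
[... 414 characters left out ...]
0.096  0.027] 643 [[0.474, -0.16, 0.003], [0.499, -0.077, 0.033], [0.557, -0.033, 0.114]]
carrier_holes 0.27 [341, 156] [0.504 0.439 0.017] 944 [[0.473, 0.396, 0.007], [0.51, 0.436, 0.016], [0.553, 0.476, 0.019]]
carrier_left 0.82 [242, 304] [ 0.518 -0.086  0.034] 549 [[0.474, -0.161, 0.01], [0.503, -0.083, 0.05], [0.541, -0.032, 0.114]]
carrier_right 0.6 [240, 303] [ 0.533 -0.096  0.027] 712 [[0.474, -0.162, 0.002], [0.503, -0.084, 0.031], [0.569, -0.032, 0.114]]Traceback (most recent call last):
  File "<stdin>", line 8, in <module>
ValueError: it knows: blank, bottle, carrier, carrier_holes, carrier_left, carrier_right, drip_tray, fork_seat, hook, hook_valley, petri, stand, steel_specimen
```

```bash
python3 - <<'E'
from h import *
np.set_printoptions(precision=3,suppress=True)
p=camera("top");save(p,"top0",k=1.4);w=cloud(p);np.save("top",w)
print(np.array(p["cam_to_world"])[:3].round(3).tolist(),p["fx"],p["k1"])
for q in["stand","hook","carrier","steel_specimen","blank","drip_tray","bottle","petri","fork_seat"]:
        for r in regions_of(p,q)[:3]:
            m=r["region"];x=w[m];x=x[~np.isnan(x[:,0])]
            c=[int(round(t)) for t in r["centre"]]
            print(q,round(r["p"],2),c,w[c[0],c[1]],m.sum(),np.percentile(x,[3,50,97],axis=0).round(3).tolist() if len(x) else None)
E
```

```text
[[0.006, 0.987, -0.158, 0.358], [-1.0, 0.009, 0.018, -0.015], [0.019, 0.158, 0.987, 1.524]] 465.8691298045944 -0.15661705661995326
stand 0.55 [169, 219] [0.664 0.147 0.246] 1310 [[0.591, 0.114, 0.011], [0.677, 0.154, 0.022], [0.767, 0.213, 0.251]]
stand 0.35 [232, 303] [ 0.507 -0.101  0.053] 729 [[0.477, -0.161, 0.001], [0.513, -0.096, 0.025], [0.555, -0.034, 0.115]]
hook 0.53 [204, 210] [0.562 0.168 0.255] 150 [[0.559, 0.127, 0.162], [0.568, 0.175, 0.254], [0.575, 0.222, 0.263]]
carrier 0.71 [229, 302] [ 0.513 -0.096  0.085] 587 [[0.477, -0.161, 0.008], [0.516, -0.101, 0.026], [0.553, -0.037, 0.116]]
steel_specimen 0.59 [230, 304] [ 0.513 -0.104  0.054] 27 [[0.503, -0.108, 0.032], [0.508, -0.1, 0.054], [0.517, -0.091, 0.059]]
blank 0.53 [226, 315] [ 0.527 -0.139  0.052] 47 [[0.52, -0.152, 0.01], [0.526, -0.14, 0.054], [0.533, -0.13, 0.116]]
drip_tray 0.58 [226, 324] [ 0.532 -0.173  0.005] 3608 [[0.447, -0.271, -0.004], [0.539, -0.163, 0.003], [0.612, -0.019, 0.035]]
bottle 0.8 [212, 428] [ 0.572 -0.505  0.066] 796 [[0.534, -0.534, 0.002], [0.565, -0.499, 0.065], [0.608, -0.471, 0.185]]
petri 0.8 [230, 142] [0.512 0.426 0.012] 558 [[0.479, 0.394, 0.01], [0.515, 0.432, 0.016], [0.552, 0.472, 0.022]]
fork_seat 0.75 [213, 432] [ 0.556 -0.487  0.157] 802 [[0.534, -0.534, 0.002], [0.565, -0.499, 0.065], [0.606, -0.471, 0.185]]
fork_seat 0.63 [176, 223] [0.646 0.136 0.237] 1489 [[0.569, 0.113, 0.002], [0.675, 0.161, 0.022], [0.767, 0.227, 0.253]]
```

View pics/scene0.png

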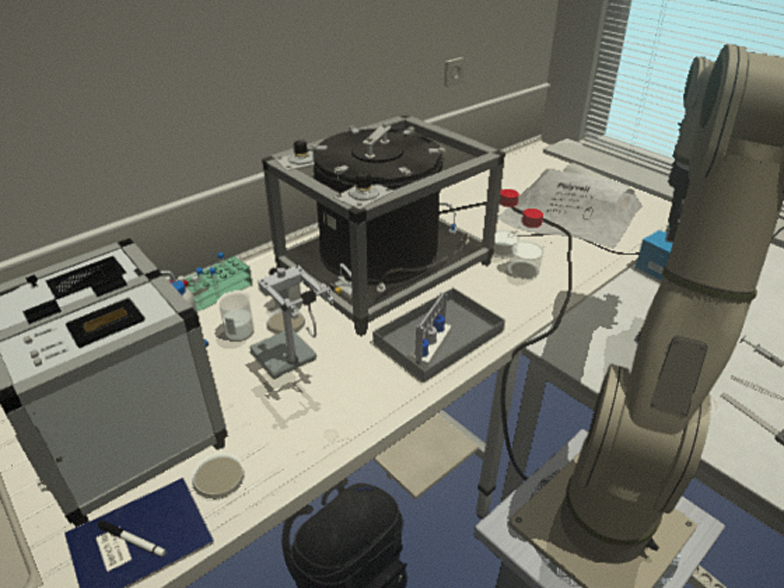

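View pics/top0.png

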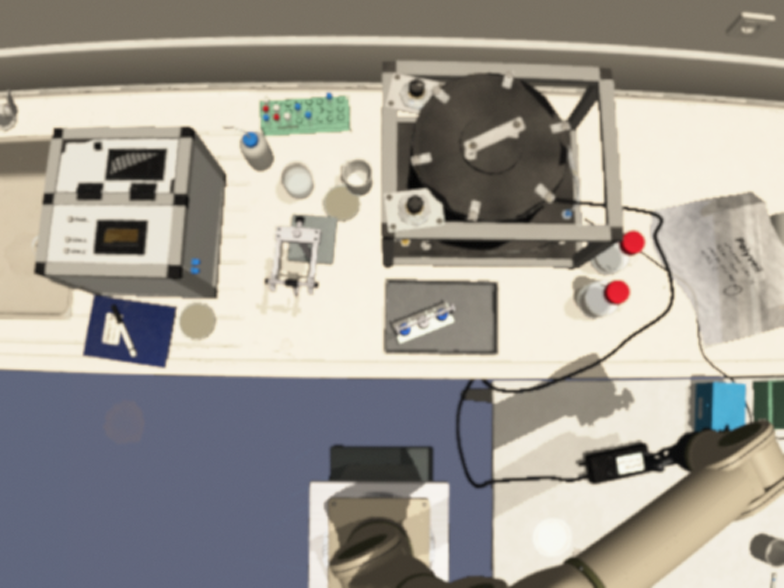

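The scene picture shows the stand with its hook (about 290,290 in the enlarged picture) and the tray with the carrier (about 435,335). Blue blanks appear near both ends of the carrier, so the steel specimen may be in the middle. I'll check that in crops and fit the poses.

```bash
python3 - <<'E'
from h import *
np.set_printoptions(precision=4,suppress=True)
ims=[]
for n,c in(("scene",(200,275,255,370)),("top",(190,260,265,365))):
    p=camera(n);w=cloud(p)
    a,b,cc,d=c; ims.append(cv2.resize(p["color"][a:b,cc:d,::-1],(690,290) if 0 else (int((d-cc)*290/(b-a)),290),interpolation=cv2.INTER_CUBIC))
    x=w.reshape(-1,3); rgb=p["color"].reshape(-1,3).astype(int)
    def line(m,t):
        q=x[m]; c0=np.median(q,0)
        q=q[np.abs(q[:,2]-c0[2])<.02]
        vx,vy,x0,y0=cv2.fitLine(q[:,:2].astype(np.float32),cv2.DIST_HUBER,0,.01,.01).ravel()
        if vy<0: vx,vy=-vx,-vy
        s=(q[:,:2]-[x0,y0])@[vx,vy]
        lo,hi=np.percentile(s,[1,99]);mid=(lo+hi)/2
        print(n,t,len(q),"yaw",np.arctan2(-vx,vy),"mid",x0+mid*vx,y0+mid*vy,"len",hi-lo,"z",np.median(q[:,2]),q[:,2].max(),"at y-mean",x0,y0)
    box=lambda a,b,c,d,e,f:(x[:,0]>a)&(x[:,0]<b)&(x[:,1]>c)&(x[:,1]<d)&(x[:,2]>e)&(x[:,2]<f)
    line(box(.46,.58,-.2,0,.09,.13),"strip")
    line(box(.54,.585,.1,.24,.244,.27),"pin")
    dark=rgb.max(1)<70
    line(box(.54,.59,.1,.24,.235,.27)&dark,"pindark")
    m=box(.45,.58,-.19,0,.015,.032)&(rgb.min(1)>110)
    r=cv2.minAreaRect(x[m][:,:2].astype(np.float32));print(n,"block",m.sum(),r)
    m=box(.42,.65,-.30,.03,.028,.042)&(rgb.max(1)<140)
    r=cv2.minAreaRect(x[m][:,:2].astype(np.float32));print(n,"tray rim",m.sum(),r, np.percentile(x[m],[1,99],axis=0))
    m=box(.63,.80,.08,.26,.012,.025)&(rgb.max(1)<190)
    r=cv2.minAreaRect(x[m][:,:2].astype(np.float32));print(n,"base",m.sum(),r)
    for s,lo,hi in(("prL",.18,.24),("prR",.1,.165)):
        m=box(.58,.64,lo,hi,.23,.262); 
        if m.sum()>5: print(s,m.sum(),x[m].mean(0),cv2.fitLine(x[m][:,:2].astype(np.float32),cv2.DIST_HUBER,0,.01,.01).ravel())
    m=box(.58,.8,-.06,.02,.05,.4);print("frame",m.sum(),x[m].min(0) if m.any() else 0, np.percentile(x[m],[2,98],axis=0))
    p2=p
cv2.imwrite("pics/c1.png",np.vstack([np.pad(i,((0,0),(0,max(0,500-i.shape[1])),(0,0)))[:,:500] for i in ims]))
E
```

```text
scene strip 160 yaw 0.3734996 mid 0.5143541939817685 -0.09700661460626799 len 0.13600910166599167 z 0.10736020918377859 0.11737377575577601 at y-mean 0.5122158 -0.091550045
scene pin 226 yaw -0.089597896 mid 0.5660414226140001 0.17766817803656634 len 0.10645552104669145 z 0.2529732863213963 0.26321787118616435 at y-mean 0.5662159 0.17961
scene pindark 111 yaw -0.06951411 mid 0.5639244373044267 0.17813897323396885 len 0.1063092840036626 z 0.2537303404325857 0.26321787118616435 at y-mean 0.56440574 0.18505162
scene block 169 ((0.5159114599227905, -0.09852182865142822), (0.048276226967573166, 0.13962028920650482), 21.84058380126953)
scene tray rim 611 ((0.5458306074142456, -0.14823555946350098), (0.2969994843006134, 0.20776215195655823), 89.81427764892578) [[ 0.4428 -0.2759  0.0283]
 [ 0.6495 -0.0085  0.0417]]
scene base 832 ((0.7276062965393066, 0.1513948142528534), (0.13553670048713684, 0.1465775966644287), 85.32220458984375)
prL 57 [0.612  0.2136 0.2404] [ 0.9991 -0.0413  0.6176  0.2137]
prR 63 [0.6132 0.1369 0.2382] [ 0.9992 -0.0388  0.6151  0.1374]
frame 2095 [ 0.6425 -0.0598  0.05
[... 502 characters left out ...]
81242171816 0.2661971726486023 at y-mean 0.56842154 0.17259248
top block 390 ((0.5136438608169556, -0.09079625457525253), (0.1533317118883133, 0.09265873581171036), 89.3112564086914)
top tray rim 109 ((0.5467638969421387, -0.13527104258537292), (0.20407558977603912, 0.2551499307155609), 0.14562998712062836) [[ 0.4448 -0.2588  0.0281]
 [ 0.6477 -0.0107  0.0416]]
top base 756 ((0.729914128780365, 0.1508449763059616), (0.1343243271112442, 0.14754317700862885), 85.45345306396484)
prL 62 [0.6097 0.2094 0.2405] [ 0.9977 -0.0682  0.6097  0.2094]
prR 80 [0.611  0.1336 0.24  ] [ 0.9962 -0.0871  0.6138  0.1332]
frame 1370 [ 0.6437 -0.06    0.0531] [[ 0.6461 -0.0586  0.057 ]
 [ 0.7927 -0.002   0.3728]]
```

View pics/c1.png

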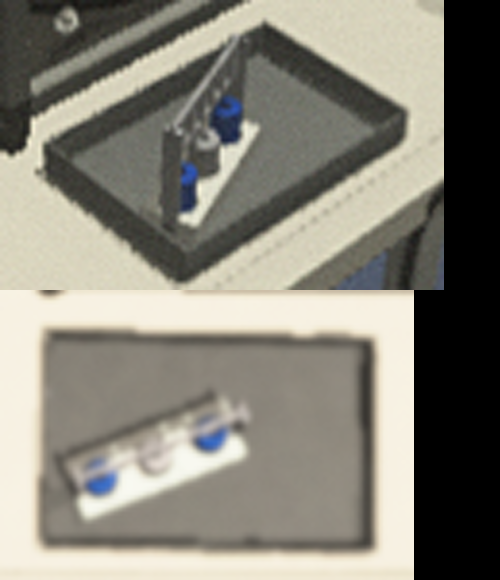

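```bash
python3 - <<'E'
from workcell import monitor
from scipy.spatial.transform import Rotation as R
o=monitor.get_obs();print(R.from_quat(o["ee_rot"]).as_matrix().round(3))
E
```

```text
[[ 0.     0.392 -0.92 ]
 [-0.    -0.92  -0.392]
 [-1.     0.    -0.   ]]
```

The steel cylinder is in the middle seat (bottom crop about 155,455), with blue blanks at both ends, so I need the middle hole. The carrier is at about (0.5145, -0.098) with yaw 0.378. The pin is at about (0.567, 0.176) with yaw about -0.075. I'll move over to the hook.

Request:
{"api": "step_arm", "payload": {"increments": [[0.06,0.005,0.02,0.02,0.045],[0.06,0.01,0.03,0.02,0.045],[0.06,0.014,0.032,0.02,0.045],[0.06,0.014,0.032,0.02,0.045],[0.06,0.014,0.032,0.02,0.045],[0.06,0.014,0.032,0.02,0.045],[0.06,0.014,0.032,0.02,0.045],[0.06,0.014,0.032,0.02,0.045],[0.06,0.014,0.032,0.01,0.045],[0.06,0.014,0.032,0,0.045],[0.06,0.014,0.032,0,0.045],[0.06,0.014,0.032,0,0.045]]}}

```text
clock: 2.3
position: [0.4004, -0.2033, 0.4018]
ee_rot: [0.63, 0.321, -0.63, 0.322]
ft_force: [1.1, -1.3, -0.0]
grip_width: 0.708
```

Request:
{"api": "step_arm", "payload": {"increments": [[0.06,0.014,0.032,0,0.045],[0.06,0.014,0.032,0,0.045],[0.06,0.014,0.032,0,0.045],[0.06,0.014,0.032,0,0.045],[0.06,0.014,0.032,0,0.045],[0.06,0.014,0.032,0,0.045],[0.06,0.014,0.032,0,0.045],[0.06,0.014,0.032,0,0.045],[0.06,0.014,0.032,0,0.045],[0.06,0.014,0.032,0,0.045],[0.06,0.014,0.031,0,0.045],[0.06,0,0,0,0.045]]}}

```text
clock: 3.3
position: [0.554, 0.1526, 0.4]
ee_rot: [0.519, 0.481, -0.519, 0.479]
ft_force: [-0.6, 1.1, -0.3]
grip_width: 0.703
```

Request:
{"api": "step_arm", "payload": {"increments": [[0.06,0,0,0,0],[0.06,0,0,0,0]]}}

```text
clock: 3.47
position: [0.5541, 0.1457, 0.4012]
ee_rot: [-0.522, -0.477, 0.522, -0.477]
ft_force: [0.1, -0.7, -0.2]
grip_width: 0.701
```

Request:
{"api": "step_arm", "payload": {"increments": [[0.06,0.0065,0.015,-0.01,0.013],[0.06,0.0065,0.015,-0.02,0],[0.06,0,0,-0.025,0],[0.06,0,0,-0.025,0],[0.06,0,0,-0.025,0],[0.06,0,0,-0.02,0],[0.06,0,0,-0.015,0],[0.06,0,0,-0.01,0],[0.06,0,0,-0.01,0],[0.06,0,0,-0.005,0],[0.06,0,0,0,0]]}}

```text
clock: 4.38
position: [0.5669, 0.1753, 0.2358]
ee_rot: [-0.518, -0.481, 0.519, -0.481]
ft_force: [0.3, -0.5, 0.8]
grip_width: 0.706
```

```bash
python3 - <<'E'
from h import *
ims=[]
for n in("scene","top"):
    p=camera(n); u,v=proj(p,[.567,.176,.25])[0].astype(int)
    i=p["color"][v-45:v+45,u-45:u+45,::-1]; ims.append(cv2.resize(i,(400,400),interpolation=cv2.INTER_CUBIC))
cv2.imwrite("pics/g1.png",np.hstack(ims)); o=monitor.get_obs();print(o["position"],o["ft_force"])
E
```

```text
[0.5673116  0.1759434  0.23708522] [0.06369433 0.54092898 1.3929451 ]
```

View pics/g1.png

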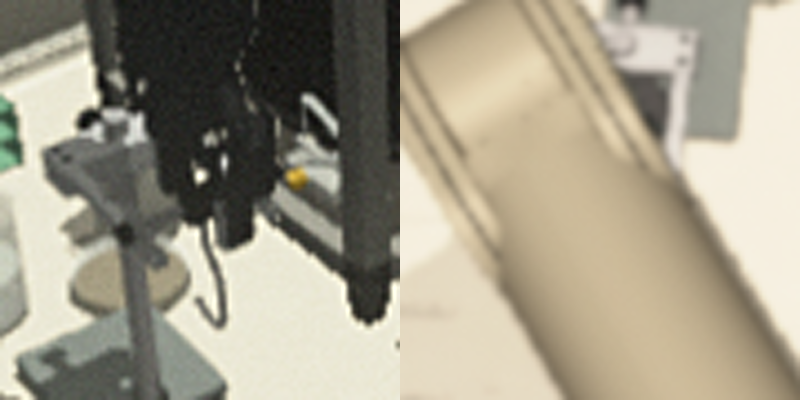

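Left image: the fingers straddle the block and the hook's tip points to the stand's back (+x), as expected. I'll close the gripper and lift.

Request:
{"api": "step_arm", "payload": {"increments": [[0.0,0,0,0,0],[0.0,0,0,0,0],[0.0,0,0,0,0],[0.0,0,0,0,0],[0.0,0,0,0,0],[0.0,0,0,0,0],[0.0,0,0,0,0],[0.0,0,0,0,0]], "force": 60}}

```text
clock: 5.15
position: [0.569, 0.1759, 0.2376]
ee_rot: [0.52, 0.48, -0.517, 0.482]
ft_force: [7.4, 1.1, 1.6]
grip_width: 0.154
```

Request:
{"api": "step_arm", "payload": {"increments": [[0.0,0.002,0,0,0],[0.0,0.001,0,0,0],[0.0,0,0,0,0]]}}

```text
clock: 5.4
position: [0.5697, 0.176, 0.237]
ee_rot: [-0.518, -0.481, 0.519, -0.481]
ft_force: [-3.3, -2.8, 7.2]
grip_width: 0.149
```

```bash
cat > st.py <<'E'
from h import *
np.set_printoptions(precision=4,suppress=True)
from scipy.spatial.transform import Rotation as R
o=monitor.get_obs();M=R.from_quat(o["ee_rot"]).as_matrix()
print(o["clock"],o["position"],"jaw",np.arctan2(M[1,1],M[0,1]),"tilt",M[:2,0],"F",o["ft_force"],"T",o["torque"],o["grip_width"])
E
python3 st.py; python3 st.py
```

```text
5.4 [0.5697 0.176  0.237 ] jaw -0.07492425214366498 tilt [-0.0006 -0.0004] F [-3.2978 -2.7817  7.1832] T [-0.3532  0.7776  0.0944] 0.14888647570770527
5.4 [0.5697 0.176  0.237 ] jaw -0.07492425214366498 tilt [-0.0006 -0.0004] F [-3.2978 -2.7817  7.1832] T [-0.3532  0.7776  0.0944] 0.14888647570770527
```

Home TCP for the pin in the saddle is (0.5695, 0.176, 0.237), jaw angle -0.075. Next I lift, pull forward, and go to the front of the carrier.

Request:
{"api": "step_arm", "payload": {"increments": [[0.0,0,0,0.01,0],[0.0,0,0,0.015,0],[0.0,0,0,0.015,0],[0.0,0,0,0.01,0],[0.0,-0.01,0,0,0],[0.0,-0.02,0,0,0],[0.0,-0.02,0,0,0],[0.0,-0.02,0,0,0],[0.0,-0.01,0,0,0],[0.0,-0.001,-0.01,0,0.03],[0.0,-0.001,-0.02,0,0.033],[0.0,-0.001,-0.02,0,0.033]]}}

```text
clock: 6.4
position: [0.4865, 0.1262, 0.2867]
ee_rot: [0.494, 0.506, -0.494, 0.506]
ft_force: [1.1, -0.7, -1.3]
grip_width: 0.149
```

Request:
{"api": "step_arm", "payload": {"increments": [[0.0,-0.001,-0.022,0,0.033],[0.0,-0.001,-0.022,0,0.033],[0.0,-0.001,-0.022,0,0.033],[0.0,-0.001,-0.022,0,0.033],[0.0,-0.001,-0.022,0,0.033],[0.0,-0.001,-0.022,0,0.033],[0.0,-0.001,-0.022,0,0.033],[0.0,-0.001,-0.022,0,0.033],[0.0,-0.001,-0.022,0,0.033],[0.0,-0.001,-0.022,0,0.033],[0.0,-0.002,-0.02,0,0.027],[0.0,0,0,0,0]]}}

```text
clock: 7.4
position: [0.4742, -0.1183, 0.2862]
ee_rot: [0.398, 0.584, -0.399, 0.584]
ft_force: [-0.2, -0.7, -1.3]
grip_width: 0.147
```

Request:
{"api": "step_arm", "payload": {"increments": [[0.0,0,0,-0.015,0],[0.0,0,0,-0.02,0],[0.0,0,0,-0.02,0],[0.0,0,0,-0.02,0],[0.0,0,0,-0.02,0],[0.0,0,0,-0.015,0],[0.0,0,0,-0.01,0],[0.0,0,0,0,0],[0.0,0,0,0,0]]}}

```text
clock: 8.15
position: [0.4751, -0.1136, 0.1667]
ee_rot: [0.397, 0.585, -0.397, 0.585]
ft_force: [0.0, 0.2, -0.8]
grip_width: 0.148
```

```bash
python3 st.py; python3 - <<'E'
from h import *
np.set_printoptions(precision=4,suppress=True)
ims=[]
TC=np.array(monitor.get_obs()["position"])
for n in("scene","top"):
    p=camera(n);w=cloud(p); u,v=proj(p,[.50,-.10,.12])[0].astype(int)
    i=p["color"][v-40:v+40,u-40:u+40,::-1]; ims.append(cv2.resize(i,(400,400),interpolation=cv2.INTER_CUBIC))
    x=w.reshape(-1,3)
    for t,e,f,d in(("strip",.09,.125,0),("pin",.17,.195,1)):
        m=(abs(x[:,0]-.5)<.09)&(abs(x[:,1]+.1)<.09)&(x[:,2]>e)&(x[:,2]<f)
        q=x[m]; r=(q[:,:2]-[.517,-.0977]); a=.378; c=np.c_[r@[np.cos(a),np.sin(a)],r@[-np.sin(a),np.cos(a)]]
        k=abs(c[:,0]-(-.045 if d else 0))<.015; c=c[k];q=q[k]
        if len(c)<5: print(n,t,"few");continue
        print(n,t,len(c),"cx med",np.median(c[:,0]),"slope",np.polyfit(c[:,1],c[:,0],1)[0],"cy",np.percentile(c[:,1],[1,5,95,99]))
cv2.imwrite("pics/g2.png",np.hstack(ims))
E
```

```text
8.15 [ 0.4751 -0.1136  0.1667] jaw 0.37835400320894086 tilt [-0.0001  0.0003] F [ 0.0071  0.1637 -0.8291] T [0.0147 0.0239 0.0465] 0.14759183421437888
scene strip 150 cx med -0.00214092985543 slope -0.001478137974807179 cy [-0.0648 -0.0626  0.0688  0.0698]
scene pin 112 cx med -0.04612251539941563 slope -0.03927464178986894 cy [-0.0116 -0.0029  0.0537  0.0558]
top strip 35 cx med -0.0027548073377582282 slope -0.000669527429643973 cy [0.0223 0.0247 0.0673 0.0676]
top pin 18 cx med -0.04625492312476209 slope -0.05947768380114276 cy [0.0409 0.0415 0.0539 0.054 ]
```

View pics/g2.png

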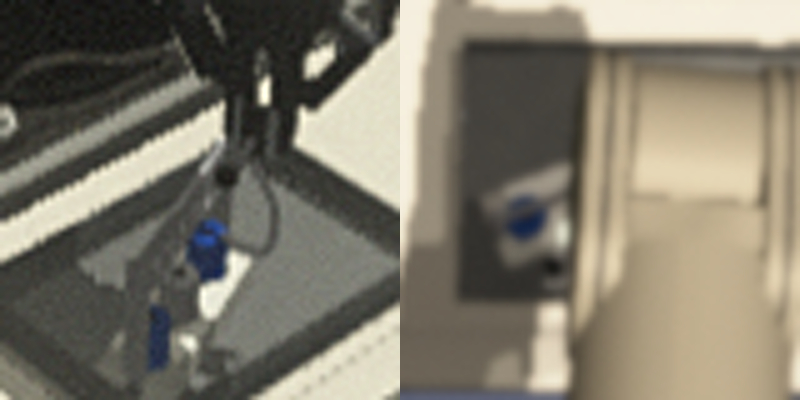

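The hook (tip about 230,245 in the left picture) is in front of the strip. Pin and strip line up laterally to about 1 mm in both cameras. I'll insert 45 mm along the carrier's +x.

Request:
{"api": "step_arm", "payload": {"increments": [[0.0,0.0046,0.0018,-0.002,0],[0.0,0.0046,0.0018,0,0],[0.0,0.0046,0.0018,0,0],[0.0,0.0046,0.0018,0,0],[0.0,0.0046,0.0018,0,0],[0.0,0.0046,0.0018,0,0],[0.0,0.0046,0.0018,0,0],[0.0,0,0,0,0]]}}

```text
clock: 8.92
position: [0.5081, -0.1008, 0.1643]
ee_rot: [0.397, 0.585, -0.397, 0.585]
ft_force: [0.3, -0.6, -1.1]
grip_width: 0.15
```

```bash
python3 st.py
```

```text
8.9167 [ 0.5081 -0.1008  0.1643] jaw 0.3787610157093731 tilt [0.0004 0.0006] F [ 0.2839 -0.6432 -1.149 ] T [-0.0104 -0.032   0.0009] 0.15002664356372655
```

Request:
{"api": "step_arm", "payload": {"increments": [[0.0,0.0046,0.0018,0,0],[0.0,0.0046,0.0018,0,0],[0.0,0,0,0,0],[0.0,0,0,0,0]]}}

```text
clock: 9.25
position: [0.5166, -0.0976, 0.1643]
ee_rot: [0.397, 0.585, -0.397, 0.585]
ft_force: [0.0, -0.8, -0.7]
grip_width: 0.15
```

```bash
python3 st.py; python3 - <<'E'
from h import *
np.set_printoptions(precision=4,suppress=True)
ims=[]
for n in("scene","top"):
    p=camera(n);w=cloud(p); x=w.reshape(-1,3)
    for t,e,f in(("strip",.09,.125),):
        m=(abs(x[:,0]-.5)<.09)&(abs(x[:,1]+.1)<.09)&(x[:,2]>e)&(x[:,2]<f)
        q=x[m]; r=(q[:,:2]-[.517,-.0977]); a=.378; c=np.c_[r@[np.cos(a),np.sin(a)],r@[-np.sin(a),np.cos(a)]]
        k=(abs(c[:,0])<.015); c=c[k]
        print(n,t,len(c),"cx med",np.median(c[:,0]),"slope",np.polyfit(c[:,1],c[:,0],1)[0],"cy",np.percentile(c[:,1],[1,5,95,99]))
E
```

```text
9.25 [ 0.5166 -0.0976  0.1643] jaw 0.3783676310931961 tilt [0.     0.0003] F [ 0.046  -0.778  -0.6741] T [0.0353 0.0029 0.0546] 0.14991379362756332
scene strip 163 cx med -0.002333708060203447 slope 0.0020678664507245478 cy [-0.0673 -0.064   0.0694  0.0716]
top strip 21 cx med -0.0038947605413965974 slope 0.030619007378787182 cy [0.0408 0.0416 0.0676 0.0676]
```

The strip didn't move and there's no contact force, so the hook is through the hole. I'll lift gently.

Request:
{"api": "step_arm", "payload": {"increments": [[0.0,0,0,0.004,0],[0.0,0,0,0.005,0],[0.0,0,0,0.004,0],[0.0,0,0,0.003,0],[0.0,0,0,0.002,0],[0.0,0,0,0.003,0],[0.0,0,0,0.004,0],[0.0,0,0,0.005,0],[0.0,0,0,0.005,0],[0.0,0,0,0.005,0],[0.0,0,0,0,0],[0.0,0,0,0,0]]}}

```text
clock: 10.35
position: [0.5166, -0.0978, 0.2047]
ee_rot: [0.397, 0.585, -0.397, 0.585]
ft_force: [-0.4, -0.5, -4.4]
grip_width: 0.152
```

```bash
python3 st.py; python3 - <<'E'
from h import *
np.set_printoptions(precision=4,suppress=True)
ims=[]
for n in("scene","top"):
    p=camera(n);w=cloud(p); u,v=proj(p,[.51,-.10,.12])[0].astype(int)
    i=p["color"][v-40:v+40,u-40:u+40,::-1]; ims.append(cv2.resize(i,(400,400),interpolation=cv2.INTER_CUBIC))
    x=w.reshape(-1,3)
    m=(x[:,2]>.09)&(x[:,2]<.15)
    r=(x[:,:2]-[.517,-.0977]); a=.378; c=np.c_[r@[np.cos(a),np.sin(a)],r@[-np.sin(a),np.cos(a)]]
    m&=(abs(c[:,0])<.02)&(abs(c[:,1])<.085)
    for lo,hi in((-.08,-.04),(.04,.08)):
        k=m&(c[:,1]>lo)&(c[:,1]<hi)
        if k.sum()>3: print(n,k.sum(),lo,"top z",np.percentile(x[k,2],[50,90,98]),"cx",np.median(c[k,0]),"cy",np.percentile(c[k,1],[2,98]))
cv2.imwrite("pics/g3.png",np.hstack(ims))
E
```

```text
10.35 [ 0.5166 -0.0978  0.2047] jaw 0.3779992567012298 tilt [ 0.0006 -0.0002] F [-0.4182 -0.4912 -4.4136] T [-0.0333  0.0015  0.0195] 0.15244417549248687
scene 62 -0.08 top z [0.1199 0.1367 0.1392] cx -0.003078343496100222 cy [-0.0669 -0.042 ]
scene 91 0.04 top z [0.1212 0.1372 0.1387] cx -0.0018587143863499965 cy [0.0445 0.0711]
top 28 0.04 top z [0.1335 0.1394 0.1411] cx -0.003659514062305402 cy [0.0416 0.0678]
```

View pics/g3.png

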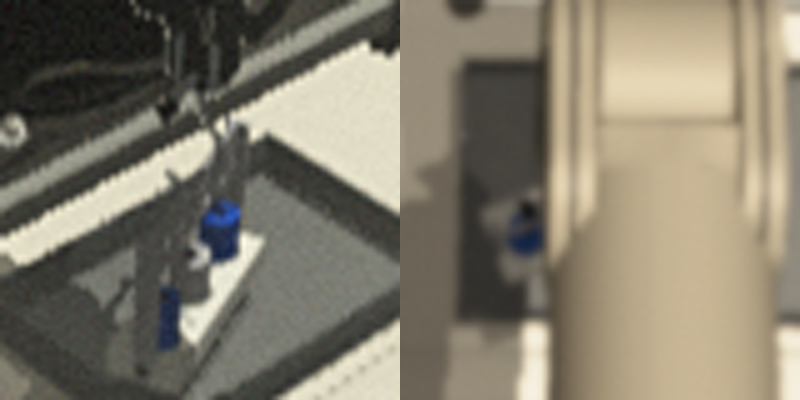

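Held level: the strip ends are at z 0.139 at both sides, and the load reads about 3.7 N. I'll raise it and carry it back smoothly.

Request:
{"api": "step_arm", "payload": {"increments": [[0.0,0,0,0.004,0],[0.0,0,0,0.008,0],[0.0,0,0,0.01,0],[0.0,0,0,0.01,0],[0.0,0,0,0.01,0],[0.0,0,0,0.01,0],[0.0,0,0,0.01,0],[0.0,0,0,0.01,0],[0.0,0,0,0.006,0],[0.0,-0.001,0.003,0.002,-0.016],[0.0,-0.001,0.006,0,-0.017],[0.0,-0.001,0.009,0,-0.017]]}}

```text
clock: 11.45
position: [0.5132, -0.0802, 0.2841]
ee_rot: [0.412, 0.574, -0.413, 0.574]
ft_force: [0.1, 0.3, -5.1]
grip_width: 0.149
```

Request:
{"api": "step_arm", "payload": {"increments": [[0.0,-0.001,0.012,0,-0.017],[0.0,-0.001,0.012,0,-0.017],[0.0,-0.001,0.012,0,-0.017],[0.0,-0.001,0.012,0,-0.017],[0.0,-0.001,0.012,0,-0.017],[0.0,-0.001,0.012,0,-0.017],[0.0,-0.001,0.012,0,-0.017],[0.0,-0.001,0.012,0,-0.017],[0.0,-0.001,0.012,0,-0.017],[0.0,-0.001,0.012,0,-0.017],[0.0,-0.001,0.012,0,-0.017],[0.0,-0.001,0.012,0,-0.017]]}}

```text
clock: 12.45
position: [0.501, 0.065, 0.2841]
ee_rot: [0.468, 0.53, -0.469, 0.53]
ft_force: [-0.5, 0.2, -5.1]
grip_width: 0.147
```

Request:
{"api": "step_arm", "payload": {"increments": [[0.0,-0.001,0.012,0,-0.017],[0.0,-0.001,0.012,0,-0.017],[0.0,-0.001,0.012,0,-0.017],[0.0,-0.001,0.012,0,-0.017],[0.0,-0.001,0.012,0,-0.017],[0.0,-0.001,0.012,0,-0.017],[0.0,-0.001,0.012,0,-0.017],[0.0,-0.001,0.009,0,-0.017],[0.0,-0.001,0.007,0,-0.017],[0.0,-0.001,0.005,0,-0.017],[0.0,-0.001,0.004,0,-0.012],[0.0,0,0.003,0,0]]}}

```text
clock: 13.45
position: [0.49, 0.1767, 0.2841]
ee_rot: [-0.514, -0.485, 0.515, -0.485]
ft_force: [-0.6, -0.4, -4.6]
grip_width: 0.149
```

Request:
{"api": "step_arm", "payload": {"increments": [[0.0,0,0,0,0],[0.0,0,0,0,0],[0.0,0,0,0,0],[0.0,0,0,0,0],[0.0,0,0,0,0],[0.0,0,0,0,0],[0.0,0,0,0,0],[0.0,0,0,0,0]]}}

```text
clock: 14.12
position: [0.4904, 0.1762, 0.2844]
ee_rot: [0.514, 0.485, -0.514, 0.485]
ft_force: [0.3, -0.1, -3.9]
grip_width: 0.148
```

```bash
python3 st.py
```

```text
14.1167 [0.4904 0.1762 0.2844] jaw -0.05810781703945233 tilt [0.0001 0.    ] F [ 0.2564 -0.1437 -3.946 ] T [-0.0026 -0.0112  0.0176] 0.14766807075440153
```

Request:
{"api": "step_arm", "payload": {"increments": [[0.0,0.003,0,0,-0.017],[0.0,0.006,0,0,0],[0.0,0.009,0,0,0],[0.0,0.011,0,0,0],[0.0,0.011,0,0,0],[0.0,0.011,0,0,0],[0.0,0.009,0,0,0],[0.0,0.007,0,0,0],[0.0,0.005,0,0,0],[0.0,0.004,0,0,0],[0.0,0.003,0,0,0],[0.0,0,0,0,0]]}}

```text
clock: 15.12
position: [0.5697, 0.1762, 0.2842]
ee_rot: [0.518, 0.481, -0.518, 0.481]
ft_force: [-0.4, -0.3, -4.9]
grip_width: 0.15
```

Request:
{"api": "step_arm", "payload": {"increments": [[0.0,0,0,0,0],[0.0,0,0,0,0],[0.0,0,0,0,0],[0.0,0,0,0,0],[0.0,0,0,-0.005,0],[0.0,0,0,-0.007,0],[0.0,0,0,-0.007,0],[0.0,0,0,-0.006,0],[0.0,0,0,-0.005,0],[0.0,0,0,-0.004,0],[0.0,0,0,0,0],[0.0,0,0,0,0]]}}

```text
clock: 16.12
position: [0.5694, 0.1762, 0.2502]
ee_rot: [-0.518, -0.481, 0.518, -0.481]
ft_force: [0.4, 0.6, -4.8]
grip_width: 0.154
```

```bash
python3 st.py;python3 - <<'E'
from h import *
ims=[]
for n in("scene",):
    p=camera(n); u,v=proj(p,[.567,.176,.19])[0].astype(int)
    i=p["color"][v-50:v+60,u-55:u+55,::-1]; ims.append(cv2.resize(i,(550,550),interpolation=cv2.INTER_CUBIC))
cv2.imwrite("pics/g4.png",np.hstack(ims))
E
```

```text
16.1167 [0.5694 0.1762 0.2502] jaw -0.07500706987269888 tilt [-0.0003  0.    ] F [ 0.4152  0.567  -4.8178] T [-0.0269  0.0106 -0.0095] 0.15387416552504338
```

View pics/g4.png

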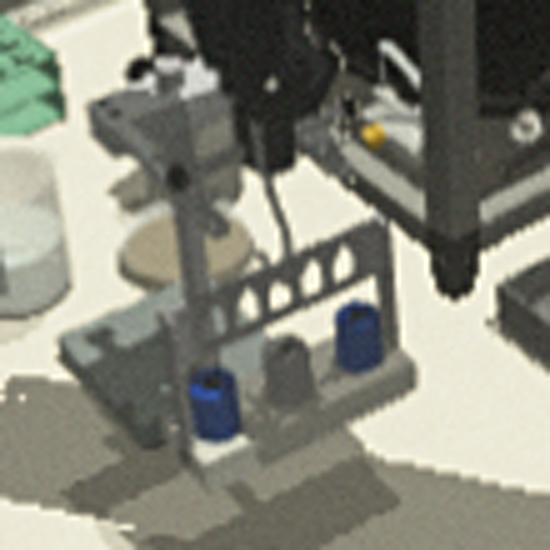

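The carrier hangs level on the middle hole (about 280,290), with the wire between the prongs. I'll lower it into the saddles.

Request:
{"api": "step_arm", "payload": {"increments": [[0.0,0,0,-0.004,0],[0.0,0,0,-0.004,0],[0.0,0,0,-0.003,0],[0.0,0,0,-0.001,0],[0.0,0,0,-0.001,0],[0.0,0,0,0,0],[0.0,0,0,0,0]]}}

```text
clock: 16.75
position: [0.5695, 0.1762, 0.2374]
ee_rot: [0.518, 0.481, -0.518, 0.481]
ft_force: [0.3, -0.2, -4.8]
grip_width: 0.149
```

```bash
python3 st.py
```

```text
16.75 [0.5695 0.1762 0.2374] jaw -0.07508514574435432 tilt [0.0002 0.    ] F [ 0.2676 -0.16   -4.8067] T [-0.0232 -0.0341  0.0091] 0.14906912904044267
```

Request:
{"api": "step_arm", "payload": {"increments": [[0.0,0,0,-0.001,0],[0.0,0,0,-0.0005,0],[0.0,0,0,0,0],[0.0,0,0,0,0]]}}

```text
clock: 17.08
position: [0.5697, 0.1763, 0.2369]
ee_rot: [0.519, 0.481, -0.518, 0.481]
ft_force: [-2.1, -2.2, 6.0]
grip_width: 0.152
```

```bash
python3 st.py
```

```text
17.0833 [0.5697 0.1763 0.2369] jaw -0.07511525969502658 tilt [0.0015 0.    ] F [-2.0661 -2.2489  6.0152] T [-0.4021  0.5442  0.0757] 0.15242271626489473
```

Seated: it's at the same TCP as home, with an upward reaction. I'll release and retreat upward.

Request:
{"api": "step_arm", "payload": {"increments": [[0.02,0,0,0,0],[0.03,0,0,0,0],[0.05,0,0,0,0],[0.06,0,0,0,0],[0.06,0,0,0,0],[0.06,0,0,0.005,0],[0.06,0,0,0.01,0],[0.06,0,0,0.02,0],[0.06,0,0,0.03,0],[0.06,0,0,0.03,0],[0.06,0,0,0.03,0],[0.06,0,0,0.03,0]]}}

```text
clock: 18.08
position: [0.5691, 0.1762, 0.3935]
ee_rot: [0.519, 0.481, -0.518, 0.481]
ft_force: [1.2, 0.9, 0.4]
grip_width: 0.7
```

Request:
{"api": "step_arm", "payload": {"increments": [[0.06,-0.01,-0.02,0.0,0],[0.06,-0.01,-0.03,0.0,0],[0.06,-0.01,-0.035,0.0,0],[0.06,-0.01,-0.035,0.0,0],[0.06,0,-0.035,0.0,0],[0.06,0,-0.035,0.0,0],[0.06,0,-0.035,0.0,0],[0.06,0,-0.035,0.0,0],[0.06,0,-0.035,0.0,0],[0.06,0,-0.035,0,0],[0.06,0,-0.035,0,0],[0.06,0,-0.035,0,0]]}}

```text
clock: 19.08
position: [0.5291, -0.2253, 0.3921]
ee_rot: [0.519, 0.48, -0.518, 0.481]
ft_force: [0.7, 0.6, 0.4]
grip_width: 0.701
```

```bash
python3 st.py;python3 - <<'E'
from h import *
np.set_printoptions(precision=4,suppress=True)
ims=[]
for n in("scene","top"):
    p=camera(n); w=cloud(p);x=w.reshape(-1,3);rgb=p["color"].reshape(-1,3).astype(int)
    u,v=proj(p,[.54,.06,.12])[0].astype(int)
    i=p["color"][v-80:v+80,u-90:u+90,::-1]; ims.append(cv2.resize(i,(400,355),interpolation=cv2.INTER_CUBIC))
    m=(x[:,0]>.42)&(x[:,0]<.637)&(x[:,1]>-.3)&(x[:,1]<.03)&(x[:,2]>.027)&(x[:,2]<.043)&(rgb.max(1)<150)
    q=x[m]; print(n,m.sum(),cv2.minAreaRect(q[:,:2].astype(np.float32)))
    for t,ax,lo,hi in(("front",0,.42,.47),("back",0,.59,.637),("right",1,-.3,-.255),("left",1,-.04,.02)):
        k=q[(q[:,ax]>lo)&(q[:,ax]<hi)]; k=k[(k[:,1-ax]>(-.25 if ax==0 else .46))&(k[:,1-ax]<(-.03 if ax==0 else .6))]
        if len(k)>5:
            f=np.polyfit(k[:,1-ax],k[:,ax],1); print(t,len(k),"median",np.median(k[:,ax]),np.percentile(k[:,ax],[5,95]),"slope",f[0])
    # carrier
    m=(abs(x[:,0]-.567)<.05)&(abs(x[:,1]-.176)<.09)&(x[:,2]>.14)&(x[:,2]<.18)
    q=x[m]
    for lo,hi in((.09,.14),(.21,.26)):
        k=q[(q[:,1]>lo)&(q[:,1]<hi)]
        if len(k)>3: print("strip",lo,len(k),k[:,:2].mean(0),"ytop",np.percentile(k[:,2],[90,98]),"yext",k[:,1].min(),k[:,1].max())
    m=(abs(x[:,0]-.567)<.03)&(abs(x[:,1]-.176)<.07)&(x[:,2]>.235)&(x[:,2]<.27);print("pin",m.sum(),np.percentile(x[m],[2,50,98],axis=0))
cv2.imwrite("pics/g5.png",np.hstack(ims))
E
```

```text
19.0833 [ 0.5291 -0.2253  0.3921] jaw -0.07477432934171825 tilt [ 0.0013 -0.0006] F [0.7007 0.5838 0.3685] T [ 0.0425 -0.0417 -0.0015] 0.7010645327811605
scene 480 ((0.5291869044303894, -0.14135658740997314), (0.26411503553390503, 0.17409445345401764), 89.52188873291016)
front 144 median 0.4458040461009195 [0.4432 0.4485] slope 0.014732268677793274
back 115 median 0.6119849561708615 [0.6088 0.6156] slope 0.015665564698014216
right 69 median -0.26957695150054717 [-0.2729 -0.267 ] slope -0.01212064675591147
left 85 median -0.01216871552859855 [-0.0144 -0.0099] slope -0.003194725001294915
strip 0.09 89 [0.5625 0.1207] ytop [0.1688 0.1704] yext 0.10739936223189095 0.13754871682543018
strip 0.21 118 [0.573 0.232] ytop [0.1711 0.1731] yext 0.21035365443388537 0.2458333283713528
pin 310 [[0.5513 0.1279 0.2361]
 [0.5654 0.1789 0.2509]
 [0.5936 0.2296 0.2612]]
top 168 ((0.529607892036438, -0.1422765851020813), (0.1699262261390686, 0.2605639696121216), 0.23095187544822693)
front 43 median 0.4448654264171791 [0.4445 0.4454] slope -0.0009695295542230382
back 68 median 0.6122237096470766 [0.6104 0.614 ] slope 0.011320803865526958
left 31 median -0.014722204797117194 [-0.0151 -0.0123] slope -0.011958362029586939
strip 0.09 39 [0.5634 0.1193] ytop [0.1721 0.1734] yext 0.10733441912379511 0.13917919937512838
strip 0.21 24 [0.5716 0.231 ] ytop [0.1723 0.1742] yext 0.21021177976837566 0.24033484301652966
pin 244 [[0.5509 0.1256 0.2367]
 [0.5681 0.1683 0.2533]
 [0.5954 0.224  0.2638]]
```

View pics/g5.png

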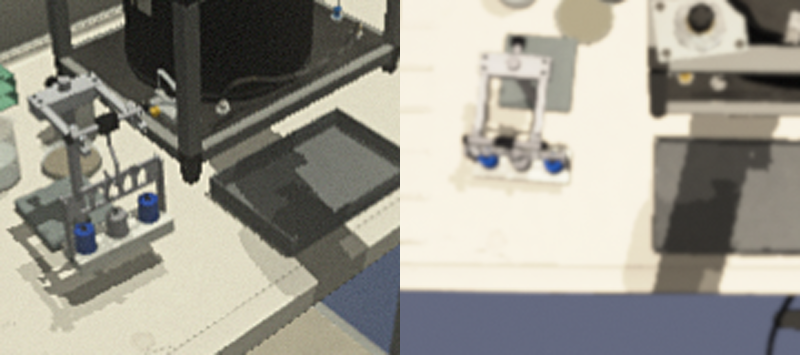

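The hook and carrier hang level in the fork, and the tray is empty at about (0.5295, -0.142). I'll turn the jaw to grip the tray's right wall.

```bash
python3 -c "
from workcell import monitor
import numpy as np
print(np.round(monitor.get_obs()['joint_pos'],3))"
```

```text
[ 0.776  0.238 -0.556  1.281  0.127  1.658  0.16 ]
```

Request:
{"api": "step_arm", "payload": {"increments": [[0.06,0,-0.005,0,-0.107],[0.06,-0.001,-0.005,0,-0.107],[0.06,-0.001,-0.005,0,-0.107],[0.06,-0.001,-0.005,0,-0.107],[0.06,-0.001,-0.005,0,-0.107],[0.06,-0.001,-0.005,0,-0.107],[0.06,-0.001,-0.005,0,-0.107],[0.06,-0.001,-0.005,0,-0.107],[0.06,-0.001,-0.0055,0,-0.107],[0.06,-0.001,0,0,-0.107],[0.06,-0.001,0,0,-0.107],[0.06,0,0,0,-0.107]]}}

```text
clock: 20.18
position: [0.5195, -0.2688, 0.3919]
ee_rot: [0.704, 0.073, -0.703, 0.073]
ft_force: [0.7, 0.2, 0.5]
grip_width: 0.706
```

Request:
{"api": "step_arm", "payload": {"increments": [[0.06,0,0,-0.02,-0.107],[0.06,0,0,-0.035,-0.107],[0.06,0,0,-0.035,-0.005],[0.06,0,0,-0.035,0],[0.06,0,0,-0.035,0],[0.06,0,0,-0.035,0],[0.06,0,0,-0.035,0],[0.06,0,0,-0.03,0],[0.06,0,0,-0.03,0],[0.06,0,0,-0.02,0],[0.06,0,0,0,0],[0.06,0,0,0,0]]}}

```text
clock: 21.18
position: [0.5196, -0.2688, 0.0812]
ee_rot: [-0.707, 0.002, 0.707, 0.003]
ft_force: [0.5, 0.1, 1.3]
grip_width: 0.703
```

```bash
python3 st.py
```

```text
21.1833 [ 0.5196 -0.2688  0.0812] jaw -1.577617839210641 tilt [-0.0006  0.0007] F [0.5261 0.1175 1.3473] T [-0.0267 -0.0473 -0.0329] 0.7027907397682033
```

Yaw is right. I'll descend to TCP z ≈ 0.012 and shift y by -1.5 mm.

Request:
{"api": "step_arm", "payload": {"increments": [[0.06,0,-0.0015,-0.02,0],[0.06,0,0,-0.02,0],[0.06,0,0,-0.015,0],[0.06,0,0,-0.01,0],[0.06,0,0,-0.004,0],[0.06,0,0,0,0],[0.06,0,0,0,0]]}}

```text
clock: 21.77
position: [0.5203, -0.2711, 0.0133]
ee_rot: [0.708, -0.003, -0.707, -0.002]
ft_force: [0.1, 0.3, 0.8]
grip_width: 0.701
```

```bash
python3 st.py
```

```text
21.7667 [ 0.5203 -0.2711  0.0133] jaw -1.578032749265479 tilt [ 0.0017 -0.0009] F [0.1234 0.2943 0.8012] T [-0.0083 -0.0424 -0.0144] 0.701274256151603
```

Request:
{"api": "step_arm", "payload": {"increments": [[0.03,0,0,0,0],[0.015,0,0,0,0],[0.0,0,0,0,0],[0.0,0,0,0,0],[0.0,0,0,0,0],[0.0,0,0,0,0],[0.0,0,0,0,0],[0.0,0,0,0,0]], "force": 25}}

```text
clock: 22.43
position: [0.5196, -0.2709, 0.0122]
ee_rot: [0.707, -0.003, -0.707, -0.002]
ft_force: [-0.6, 1.2, 4.8]
grip_width: 0.025
```

```bash
python3 st.py
```

```text
22.4333 [ 0.5196 -0.2709  0.0122] jaw -1.5780385745161412 tilt [ 0.0004 -0.0003] F [-0.5592  1.155   4.7935] T [ 0.1026  0.2035 -0.1304] 0.02491025535538434
```

Request:
{"api": "step_arm", "payload": {"increments": [[0.0,0.001,0.005,0,0.007],[0.0,0.001,0.01,0,0],[0.0,0.001,0.015,0,0],[0.0,0.001,0.015,0,0],[0.0,0.001,0.015,0,0],[0.0,0.001,0.015,0,0],[0.0,0.001,0.015,0,0],[0.0,0.001,0.01,0,0],[0.0,0,0,0,0]]}}

```text
clock: 23.18
position: [0.528, -0.1673, 0.0121]
ee_rot: [0.707, 0.002, -0.707, 0.001]
ft_force: [0.6, 4.1, 5.9]
grip_width: 0.022
```

```bash
python3 st.py; cat > tray.py <<'E'
from h import *
np.set_printoptions(precision=4,suppress=True)
for n in("scene","top"):
    p=camera(n); w=cloud(p);x=w.reshape(-1,3);rgb=p["color"].reshape(-1,3).astype(int)
    y0=monitor.get_obs()["position"][1]
    m=(x[:,0]>.42)&(x[:,0]<.64)&(x[:,1]>y0-.01)&(x[:,1]<y0+.28)&(x[:,2]>.027)&(x[:,2]<.043)&(rgb.max(1)<150)
    q=x[m]; print(n,m.sum())
    for t,ax,lo,hi in(("front",0,.42,.475),("back",0,.60,.64),("left",1,y0+.24,y0+.28)):
        k=q[(q[:,ax]>lo)&(q[:,ax]<hi)]; k=k[(k[:,1-ax]>(y0+.02 if ax==0 else .46))&(k[:,1-ax]<(y0+.24 if ax==0 else .6))]
        if len(k)>5:
            f=np.polyfit(k[:,1-ax],k[:,ax],1); print(t,len(k),"med",np.median(k[:,ax]),np.percentile(k[:,ax],[5,95]),"slope",f[0],"z",np.median(k[:,2]),"ends",np.percentile(k[:,1-ax],[2,98]))
E
python3 tray.py
```

```text
23.1833 [ 0.528  -0.1673  0.0121] jaw -1.5672993749692872 tilt [0.0005 0.0013] F [0.6279 4.1315 5.8701] T [0.9468 0.0209 0.0328] 0.02178053427713753
scene 462
front 163 med 0.4522827943071317 [0.4504 0.4543] slope -0.002408643328825458 z 0.03318679019809101 ends [-0.1392  0.0669]
back 104 med 0.618275863252072 [0.6155 0.6213] slope -0.0049013999678266616 z 0.03217305328347797 ends [-0.1412  0.0583]
left 76 med 0.0904948529621662 [0.0888 0.0921] slope 0.0023257254684870303 z 0.03345689179091382 ends [0.4624 0.5637]
top 134
front 33 med 0.45109793778569657 [0.4506 0.4514] slope -0.0068109736765090195 z 0.035774763366598794 ends [-0.1318 -0.0336]
back 60 med 0.619116166667072 [0.6172 0.6205] slope -0.005439372880999419 z 0.033704159801642875 ends [-0.1472  0.0503]
left 30 med 0.08787690067137906 [0.0873 0.0892] slope 0.01540173257630781 z 0.03475406348178689 ends [0.4731 0.5963]
```

The tray follows squarely, centred in the gap. Continuing 0.2 m.

Request:
{"api": "step_arm", "payload": {"increments": [[0.0,0,0.005,0,0],[0.0,0,0.01,0,0],[0.0,0,0.015,0,0],[0.0,0,0.015,0,0],[0.0,0,0.015,0,0],[0.0,0,0.015,0,0],[0.0,0,0.015,0,0],[0.0,0,0.015,0,0],[0.0,0,0.015,0,0],[0.0,0,0.01,0,0],[0.0,0,0,0,0]]}}

```text
clock: 24.2
position: [0.5276, -0.0382, 0.0121]
ee_rot: [0.707, 0.001, -0.707, 0.001]
ft_force: [-0.1, 4.7, 5.9]
grip_width: 0.018
```

Request:
{"api": "step_arm", "payload": {"increments": [[0.0,0,0.005,0,0],[0.0,0,0.01,0,0],[0.0,0,0.012,0,0],[0.0,0,0.012,0,0],[0.0,0,0.012,0,0],[0.0,0,0.01,0,0],[0.0,0,0.006,0,0],[0.0,0,0.004,0,0],[0.0,0,0,0,0]]}}

```text
clock: 24.95
position: [0.5277, 0.0304, 0.0121]
ee_rot: [0.707, 0.0, -0.707, 0.0]
ft_force: [-0.6, -0.3, 6.6]
grip_width: 0.022
```

```bash
python3 st.py; python3 tray.py
```

```text
24.95 [0.5277 0.0304 0.0121] jaw -1.5705768572982315 tilt [ 0.0005 -0.0001] F [-0.5901 -0.2775  6.6191] T [ 0.0029  0.0458 -0.0807] 0.022389421051381694
scene 480
front 191 med 0.4525180802308021 [0.4504 0.4552] slope -0.0016562659904195613 z 0.03302518112363595 ends [0.0554 0.2667]
back 42 med 0.6192744034563875 [0.6168 0.6216] slope 0.0023959514448402427 z 0.03214361563707141 ends [0.053  0.2683]
left 87 med 0.288269092804946 [0.2865 0.2895] slope 0.0007344822800156008 z 0.0327600287015849 ends [0.4618 0.5986]
top 139
front 55 med 0.4528046685345798 [0.4518 0.4549] slope 0.016833210752676946 z 0.035110312864537585 ends [0.0965 0.2662]
back 47 med 0.6194792857640328 [0.6176 0.621 ] slope 0.014949634606758268 z 0.03377984859896799 ends [0.1114 0.2641]
left 29 med 0.284988668226417 [0.284  0.2857] slope 6.824059282957774e-05 z 0.03195371209180409 ends [0.4757 0.5947]
```

Request:
{"api": "step_arm", "payload": {"increments": [[0.01,0,0,0,0],[0.02,0,0,0,0],[0.03,0,0,0,0],[0.03,0,0,0,0],[0.03,0,0,0.005,0],[0.03,0,0,0.015,0],[0.03,0,0,0.02,0],[0.03,0,0,0.02,0],[0.03,0,-0.01,0.03,0],[0.03,0,-0.01,0.035,0],[0.03,0,-0.01,0.035,0],[0.03,0,-0.01,0.035,0]]}}

```text
clock: 26.05
position: [0.5269, -0.0101, 0.2089]
ee_rot: [0.707, 0.0, -0.707, 0.0]
ft_force: [0.9, 1.0, -0.1]
grip_width: 0.351
```

Request:
{"api": "step_arm", "payload": {"increments": [[0.03,0,-0.01,0.035,0],[0.03,0,-0.02,0.035,0],[0.03,0,-0.03,0.035,0],[0.03,0,-0.03,0.03,0],[0.03,0,-0.03,0.02,0],[0.03,-0.01,-0.03,0,0],[0.03,-0.01,-0.03,0,0],[0.03,-0.01,-0.03,0,0],[0.03,0,-0.01,0,0],[0.03,0,0,0,0],[0.03,0,0,0,0]]}}

```text
clock: 26.97
position: [0.4974, -0.2261, 0.358]
ee_rot: [-0.707, 0.0, 0.707, 0.0]
ft_force: [-0.1, 0.4, 0.4]
grip_width: 0.355
```

```bash
python3 st.py;python3 - <<'E'
from h import *
np.set_printoptions(precision=4,suppress=True)
ims=[]
for n in("scene","top"):
    p=camera(n); w=cloud(p);x=w.reshape(-1,3);rgb=p["color"].reshape(-1,3).astype(int)
    u,v=proj(p,[.54,.15,.12])[0].astype(int)
    i=p["color"][v-70:v+70,u-70:u+70,::-1]; ims.append(cv2.resize(i,(400,400),interpolation=cv2.INTER_CUBIC))
    m=(x[:,0]>.42)&(x[:,0]<.64)&(x[:,1]>.0)&(x[:,1]<.31)&(x[:,2]>.027)&(x[:,2]<.043)&(rgb.max(1)<150)
    print(n,"tray",cv2.minAreaRect(x[m][:,:2].astype(np.float32)))
    m=(abs(x[:,0]-.567)<.05)&(abs(x[:,1]-.176)<.09)&(x[:,2]>.14)&(x[:,2]<.18)
    q=x[m]
    for lo,hi in((.09,.14),(.21,.26)):
        k=q[(q[:,1]>lo)&(q[:,1]<hi)]
        if len(k)>3: print("strip",lo,len(k),k[:,:2].mean(0),"ztop",np.percentile(k[:,2],[90,98]),"yext",k[:,1].min(),k[:,1].max())
    for b in("bottle","petri"):
        for r in regions_of(p,b)[:1]: print(b,np.nanmedian(w[r["region"]],0))
cv2.imwrite("pics/g6.png",np.hstack(ims))
E
```

```text
26.9667 [ 0.4974 -0.2261  0.358 ] jaw -1.5714474476466835 tilt [-0.      0.0006] F [-0.12    0.3808  0.4307] T [0.079  0.0039 0.026 ] 0.3545461956127973
scene tray ((0.5373884439468384, 0.15926721692085266), (0.17601238191127777, 0.26131701469421387), 0.3604359030723572)
strip 0.09 90 [0.5628 0.1211] ztop [0.1697 0.171 ] yext 0.10829741981025975 0.13873074312421196
strip 0.21 118 [0.5728 0.2322] ztop [0.1715 0.1731] yext 0.21066302972372458 0.24523683452768819
bottle [ 0.562  -0.4936  0.0623]
petri [0.5098 0.4368 0.0161]
top tray ((0.5364313721656799, 0.15826936066150665), (0.25560641288757324, 0.16985180974006653), 89.28836822509766)
strip 0.09 38 [0.5633 0.119 ] ztop [0.1735 0.1778] yext 0.10736114486624677 0.1380071571882245
strip 0.21 24 [0.5718 0.23  ] ztop [0.1703 0.1721] yext 0.21003818350670186 0.2406199103084394
bottle [ 0.5618 -0.5064  0.1405]
petri [0.5156 0.4318 0.0159]
```

View pics/g6.png

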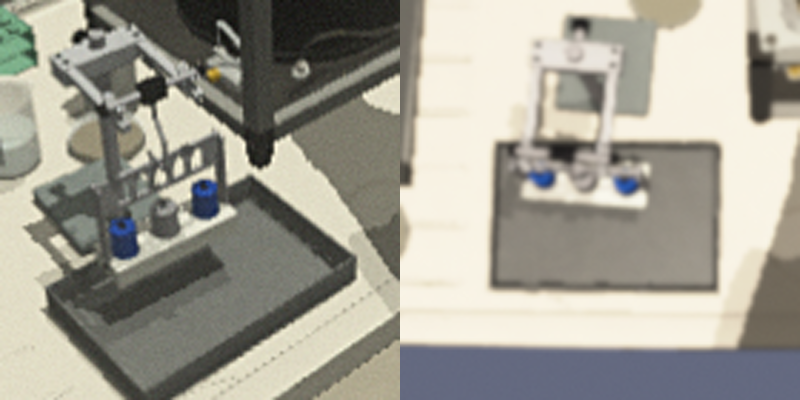

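The last picture shows the carrier hanging level in the fork, wholly over the tray (tray at about 495–720, 140–290 in the top view). The bystanders haven't moved, and the robot is clear of everything. Handing in.

```bash
python3 -c "
from workcell import ticket
print(ticket.hand_in())"
```

```text
the job is handed in; nothing more can be done
None
```

The job is done and handed in at about 27 s of the 72 s allowed. The steel specimen was in the middle seat, so I lifted the carrier by its middle hole and hung hook and carrier back in the fork. I then slid the tray under by its right wall at constant height; the gripper only held the hook's grip block and that wall.

**Last checks:**
- **Carrier level:** the strip ends agree in height to about 2 mm in the scene camera. In the top camera they differ by 3 to 6 mm, in the opposite direction, which I take as measurement noise because the picture shows it level.
- **Tray position:** its centre is at about (0.537, 0.159) and it stands square. It covers y 0.03–0.29 and x 0.452–0.622. The carrier covers y 0.107–0.246 and, worked out from the fork seat, x 0.54–0.60, so it is wholly over the tray.
- **Everything else:** the bottle and petri dish are where they started, within what the cameras can resolve. The robot was clear, at z 0.36 m, and touching nothing.

The hook seated at the same tool position as when I picked it up, within about 0.3 mm. None of the checks failed.

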